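# Clamp the cast housing in the bench jig with the inner knob

### The job

Pick up the cast aluminium housing, set it flat in the channel of the steel bench jig between the cam and the sprung stop, and let go of it. Then turn only the small inner knob clockwise, by feel, until the cam holds the housing snugly against the stop with a light load of about 14 N, never as much as twice that, and let go. Leave the large outer ring at its setting and do not disturb the other things on the bench.

Things in the scene. Friction and masses are not known exactly. Their poses are not given: they have to be found in the camera images.
- jig: Fixed dark steel bench jig; base plate 12 mm thick, 124 mm in its x, y from -138 to +94 mm. Origin at bench height, x midway between two low rails along jig y (inner faces at x = +-33 mm, 10 mm tall, y -24 to +28 mm): the channel. Concentric knobs at the -y end on a vertical axis at x +10, y -76 mm; sprung stop at the +y end. The cam presses towards +y.
- channel (a point): Where to set the housing's underside centre: on the plate's top in the channel, 12 mm above the bench, at jig x 0, y -21 mm. Set down here it is clear of the open cam and of the stop by at least 3 mm; the rails leave 5 mm each side. The cam then pushes the housing along jig +y to the stop.
- clamp_knob: Inner knob, shaft and cam, turning as one. Origin on the axis at bench height; yaw turns with it. Starts 0 to 0.17 rad from its open end, where its yaw equals the jig's. Clockwise from above (yaw falling) tightens. Cam: steel disc, radius 34 mm, 12 mm off axis, under the bridge; after a turn t from open it reaches 34 + 12 sin(210 deg - t) mm from the axis. End of travel 1.75 rad.
- knob_grip (a point): On the inner knob's axis, 80 mm above the bench. Knob: knurled aluminium cylinder, 26 mm diameter, 60 to 94 mm above the bench. Needs 0.2 N m to move (0.5 when clamped), stays where left. Turned in small steps and paused, the torque felt is under 0.1 N m unloaded, then 0.02 to 0.03 N m more per N of clamp load. Load begins 0.65 to 1.3 rad from open, differently each run.
- ring_mark (a point): Outer end of the white line on top of the large outer ring, 24 mm from the knob axis, 58 mm above the bench. Ring: black, knurled, 52 mm diameter, 42 to 58 mm above the bench, same axis, below the inner knob; turns very easily, starts at any angle, must be left as it is (within 2.5 mm at this mark).
- stop_nominal (a point): Nominal middle of the sprung stop's front face (black rubber pad 40 mm wide, 14 to 33 mm above the bench, facing jig -y), at jig x 0, y +7, 24 mm above the bench. The stop is bolted on differently each run: its true face is up to 3 mm to either side of here along jig y. The pad gives up to 2.5 mm to +y on a stiff spring of 20 N/mm. Good clamp load: 7 to 22 N, best 14; over 30 N spoils it.
- housing: Loose cast aluminium housing, 0.2 to 0.45 kg. Origin: centre of its underside. Flat base 56 (x) by 44 (y) by 20 mm (z), with a round boss 26 mm in diameter and 26 mm tall on the middle (46 mm in all). Goes in boss up, its x along jig x (across the channel), either way round.
- jar: Bystander: small jar with a steel cap, 56 mm diameter, 75 mm tall, origin under its centre.
- wrench: Bystander: open-ended steel wrench lying on the bench.
- bearing: Bystander: steel bearing ring, 52 mm diameter, 15 mm tall, origin under its centre.
Things that resemble listed ones, but are neither listed nor needed, are in the scene too. What is shaped like the housing but red is not meant.

How it is judged (in metres and radians):
On the way:
1. the housing stands flat and square in the channel, let go, not yet clamped (z of housing in the frame of jig below 0.0145 m and x of housing in the frame of jig between -0.008 and 0.008 m and y of housing in the frame of jig between -0.032 and -0.008 m and angle between the x axis of housing and the x axis of jig, either way round below 0.15 rad and angle between housing's own z axis and vertical below 0.05 rad and contact force between the fingers and housing below 0.1 N and contact force between clamp_knob and housing below 3 N), for 0.2 s.
At the end, for the whole second after the job is handed in: Housing boss up, flat on the jig plate (within 2.5 mm), square in the channel (0.06 rad, within 8 mm of its middle), at rest, clamped against the sprung stop with 6 to 23 N between cam and housing; the outer ring's mark within 2.5 mm of its start (z of housing in the frame of jig below 0.0145 m and x of housing in the frame of jig between -0.008 and 0.008 m and angle between the x axis of housing and the x axis of jig, either way round below 0.06 rad and angle between housing's own z axis and vertical below 0.05 rad and linear speed of housing below 0.01 m/s and distance of ring_mark from where it was at the start of the episode below 0.0025 m and contact force between clamp_knob and housing between 6 and 23 N and y of housing in the frame of jig between -0.019 and -0.008 m); the robot touches nothing.
It fails at once if the outer ring is turned (its mark moves more than 2.5 mm) (distance of ring_mark from where it was at the start of the episode above 0.0025 m).
It fails at once if the housing is clamped too hard (cam load over 30 N) (contact force between clamp_knob and housing above 30 N).
It fails at once if a bystander is moved more than 15 mm (distance of any of jar, wrench, bearing from where it was at the start of the episode above 0.015 m).
It also fails if it takes over 61 s, if anything falls off the work surface, if the arm or the gripper's body presses on something with over 40 N, if the wrist force passes 120 N, or if a joint passes its speed limit or range.

### The arm

A 6-joint arm with a two-finger parallel gripper is mounted at the origin on the work surface. World frame = base frame: x ahead of the robot, y to its left, z up, the work surface at z = 0. Lengths are in m, angles in degrees, forces in N, time in s.
With the tool pointing down it reaches from about 0.35 to 0.875 m from the base axis. Payload 4.2 kg.
Tool frame: the origin (TCP) lies midway between the tips of the shut fingers; the grasp point (between the pads) lies 19 mm behind it; z points along the fingers, y is the line along which they close (so a half turn about z gives the same grasp; the last joint's range is limited). The gripper opens to 87 mm and grips with 3 to 60 N. Pads are 19 mm wide; open, the fingers measure 117 mm over their backs; the gripper's body (75 mm by 190 mm) begins 51 mm behind the grasp point.
Start: joints at [82.426, 22.042, 0.453, 0, -68.411, -14.817], TCP at [0.238, 0.578, 0.223] pointing down, gripper open.
Joint ranges: [-179.83, 179.83], [-69.29, 118.12], [-61.27, 80.66], [-181.25, 117.63], [-171.15, -9.14], [-177.46, 177.46]. Speed limits (degrees/s): [159.86, 159.86, 180, 180, 180, 180].

### API

Orientations are given as a 3x3 rotation matrix whose columns are the frame's x, y, z axes.
In Python, from station import r, cams gives the robot as it stands.
- The arm moves only by the tool play_rows, never from a script. Its argument "commands" is text: rows parted by semicolons, each of 6 numbers parted by spaces: the shift along the world's x, y, z normalised to -1 to 1, where 1 is 30 mm, then the turn, a rotation vector about the world's x, y, z normalised to -1 to 1, where 1 is 0.15 rad. A call has 1 to 20 rows; each row shifts and turns the commanded pose from where the row before left it; what a row does not reach is not made up. A row lasts 1/10 s, in which the tool goes at most 50 mm and 8.59 degrees, less where a joint would pass 70% of its speed; a pose out of reach is approached as far as the arm can. A call with a number of a shift or a turn outside -1 to 1 is refused whole. A call with a gripper value outside its range is refused whole. "grip" is the finger opening in mm, from 0 to 87, set as the call begins (left out, the last holds). The fingers move at their own pace and stop on an object; the grip force is fixed at half the most. Time passes only in rows, so rows that do not move let the fingers close. It gives the time, the measured TCP pose, the force, the opening and the grip force at its end, in the units of the state.
- r.sense(): the state, without advancing time (a new reading comes with each control period).
- cams.capture(name): name is "scene" or "top" or "wrist"; returns (picture, depth): 384x512x3 uint8, blue, green, red; 384x512 float32, m along the optical axis (not along the pixel's ray), 0 where there is no reading.
- cams.camera_info(name): a dict with "mtx" (3x3 intrinsics, pixels), "k1" (the pictures are not rectified: a ray, as slopes to the right and down, at radius r is drawn at 1 + k1 r^2 times it, then the intrinsics apply), "R" (3x3) and "t" (3): a world point X has camera coordinates R X + t. Camera axes: x right, y down, z forward; pixel columns grow to the right and rows downward; lengths in m; the calibration is good to about 2 mm. A picture is of the moment at which its call begins: read the wrist's pose just before it. camera_info takes no time and is no camera call; for the wrist camera it gives the pose at the moment of the call.
- r.finish_job(): hands the job in; it is judged then, once.
The state is a dict: "time_s": time; "joints": joint angles; "joint_velocities": joint speeds; "effort": joint torques, N m; "tcp_pos": TCP position; "ee_rot": TCP orientation; "wrist_force": force on the tool from outside, world axes, zero at the start; "moment": the same for the moment, N m; "gripper_width": opening from 0.0 (shut) to 1.0 (fully open); "gripper_force": force on a finger pad.
Only numpy, scipy, OpenCV 4.12 (cv2) and the standard library are available. Lean on these libraries where they do the work, as an engineer would, in place of code of your own. Each camera call takes 0.05 s, during which the arm holds its last target. There are 200 camera calls.

## Working session

There is one attempt and no reset: what is moved stays moved. The work goes in short steps, Python scripts to look and compute and a tool call to move; the robot and the scene stay as the last step left them, time stands still between calls to the robot, and variables do not carry over. Pictures are saved under pics/ and viewed, at most 10 in all, crops included, and the job is handed in when it is done.

Besides the shell and the picture viewer there is one more tool, called after "Emit:" in YAML: its name, and indented under it one key for each argument. play_rows: Moves the arm, as the interface text tells. Scaled input: -1 to 1 covers 30 mm each way for a shift and 0.15 rad each way for a turn. Its arguments: {"type":"object","properties":{"commands":{"type":"string"},"grip":{"type":"number"}},"required":["commands"]}

```bash
mkdir -p pics; cat > h.py <<'E'
import numpy as np, cv2
from station import r, cams
def cloud(name):
    info=cams.camera_info(name); im,d=cams.capture(name)
    K=np.array(info["mtx"],float);k1=info["k1"];R=np.array(info["R"]);t=np.array(info["t"])
    v,u=np.mgrid[0:384,0:512].astype(float)
    x=(u-K[0,2])/K[0,0];y=(v-K[1,2])/K[1,1]
    rd=np.hypot(x,y);s=rd.copy()
    for _ in range(20): s=rd/(1+k1*s*s)
    f=np.where(rd>0,s/np.maximum(rd,1e-9),1)
    P=np.dstack([x*f*d,y*f*d,d])
    W=(P-t)@R
    W[d<=0]=np.nan
    return im,d,W
E
python3 - <<'E'
from h import *
s=r.sense();print({k:np.round(s[k],3).tolist() for k in s})
for n in("top","scene"):
    im,d,W=cloud(n);np.savez(n,im=im,W=W)
    i=cams.camera_info(n);print(n,np.round(i["R"],3).tolist(),np.round(i["t"],3),i["k1"],np.round(i["mtx"],1).tolist())
    cv2.imwrite(f"pics/{n}0.png",cv2.resize(im,(800,600)))
E
```

```text
{'time_s': 0.0, 'joints': [82.425, 22.091, 0.38, -0.031, -68.41, -14.817], 'joint_velocities': [-0.073, -0.107, -0.126, 0.047, -0.029, -0.005], 'effort': [-0.0, -39.066, 18.741, 4.22, 0.011, -0.0], 'tcp_pos': [0.238, 0.577, 0.221], 'ee_rot': [[0.925, -0.381, -0.001], [-0.381, -0.925, -0.002], [0.0, 0.002, -1.0]], 'wrist_force': [-0.116, -0.333, 1.368], 'moment': [0.036, -0.018, -0.059], 'gripper_force': 0.0, 'gripper_width': 0.997}
top [[-0.028, -1.0, 0.003], [-0.997, 0.028, -0.077], [0.077, -0.005, -0.997]] [0.034 0.628 1.229] -0.06974005133786892 [[406.1, 0.0, 260.4], [0.0, 406.1, 197.0], [0.0, 0.0, 1.0]]
scene [[0.672, 0.741, -0.006], [0.591, -0.542, -0.597], [-0.446, 0.397, -0.802]] [-0.431 -0.297  1.562] 0.04589850278302685 [[466.3, 0.0, 252.1], [0.0, 466.3, 197.3], [0.0, 0.0, 1.0]]
```

View pics/top0.png

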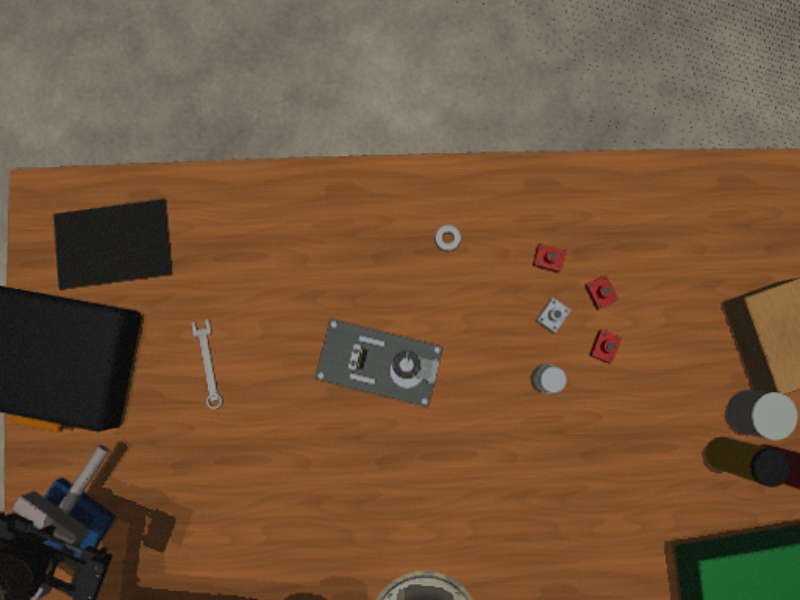

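View pics/scene0.png

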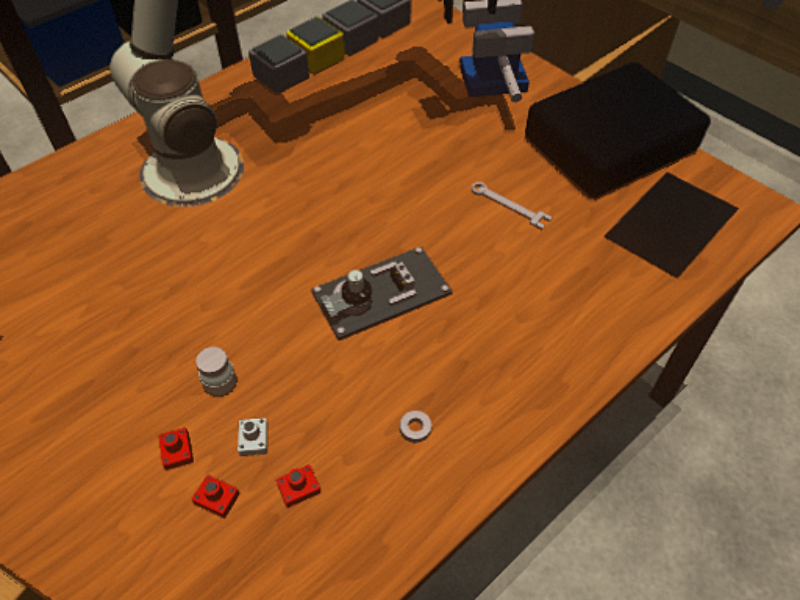

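The top view shows the jig at (380,362) with its knob at (407,365) and its stop at (357,355). The silver housing is at (554,315) among three red decoys, the jar is at (549,379) and the bearing at (448,238). Next I measure these from the point clouds.

```bash
cat > m.py <<'E'
from h import *
def rect(p): 
    (c,s,a)=cv2.minAreaRect((p*1000).astype(np.float32)); return np.round(c,1),np.round(s,1),round(a,1),len(p)
for n in("top","scene"):
    z=np.load(n+".npz");im=z["im"].astype(int);W=z["W"];Z=W[...,2]
    print(n)
    if n=="top":
        f=800/512
        def at(u,v): return np.round(W[int(v/f),int(u/f)],4)
        for nm,p in dict(jig=(340,345),knob=(407,362),house=(554,315),jar=(551,379),bear=(448,228),table=(480,480)).items(): print(nm,at(*p))
        H=W[int(315/f),int(554/f)][:2];J=W[int(362/f),int(385/f)][:2]
    sat=im.max(2)-im.min(2)
    D=np.linalg.norm(W[...,:2]-H,axis=2)
    m=(D<.05)&(sat<40)&(Z>.010)
    print("house base",rect(W[m&(Z<.028)][:,:2]),"z",np.nanmedian(Z[m&(Z<.028)]),"boss",rect(W[m&(Z>.035)][:,:2]),W[m&(Z>.035)].mean(0))
    D=np.linalg.norm(W[...,:2]-J,axis=2)
    m=(D<.16)&(Z>.005)&(Z<.018)&(sat<60)
    print("jig",rect(W[m][:,:2]),np.nanmedian(Z[m]))
    for lo,hi in((.082,.11),(.05,.064)):
        m=(D<.16)&(Z>lo)&(Z<hi)
        if m.sum()>3: print("lvl",lo,rect(W[m][:,:2]),W[m].mean(0))
    m=(D<.16)&(Z>.02)&(Z<.05)
    print("mid",rect(W[m][:,:2]))
    for nm,c in dict(tab=0).items(): 
        m=(abs(Z)<.008)&(D<.3); print("table z",np.nanmedian(Z[m]))
E
python3 m.py
python3 - <<'E'
from h import *
im=np.load("top.npz")["im"]; a=im[195:265,195:295]; b=im[145:255,330:405]
a=cv2.resize(a,None,fx=5,fy=5,interpolation=2); b=cv2.resize(b,(0,0),fx=3.18,fy=3.18,interpolation=2)[:350]
cv2.imwrite("pics/c1.png",np.hstack([a,b]))
E
```

```text
top
jig [0.5618 0.154  0.0057]
knob [0.5245 0.0211 0.0977]
house [ 0.6069 -0.2685  0.0412]
jar [ 0.4839 -0.2497  0.0729]
bear [ 0.7909 -0.0684  0.0145]
table [ 0.2846 -0.118   0.0004]
house base (array([ 607.2, -274.7]), array([42. , 56.2]), 54.8, 180) z 0.019228832917700882 boss (array([ 606.3, -273.3]), array([24.5, 20.6]), 2.5, 53) [ 0.60539239 -0.27337789  0.04483958]
jig (array([523.5,  76.4]), array([232.3, 120.8]), 74.5, 2153) 0.01153956098724104
lvl 0.082 (array([517.9,  21.5]), array([24.5, 24.6]), 23.9, 64) [0.51727848 0.02161762 0.09365597]
lvl 0.05 (array([518.3,  22.7]), array([50.9, 47.8]), 88.3, 174) [0.51849416 0.0215614  0.05741363]
mid (array([525.5,  73.2]), array([229.6,  84.9]), 79.8, 481)
table z -0.0004698512065973271
scene
house base (array([ 608.1, -276.9]), array([43.1, 56.5]), 53.4, 254) z 0.019595099082238835 boss (array([ 606.9, -276.3]), array([24.1, 27.1]), 59.3, 97) [ 0.60827427 -0.27717067  0.04467863]
jig (array([524. ,  74.6]), array([231.4, 129.6]), 74.4, 1837) 0.011203323424691417
lvl 0.082 (array([520.4,  20.3]), array([24.1, 27.4]), 70.7, 80) [0.52183874 0.01953978 0.09148411]
lvl 0.05 (array([522.4,  18.3]), array([50.4, 47.1]), 50.2, 170) [0.52577779 0.01572508 0.05700464]
mid (array([514.2,  48.3]), array([172.5,  87.2]), 72.3, 556)
table z -0.000758418201130279
```

View pics/c1.png

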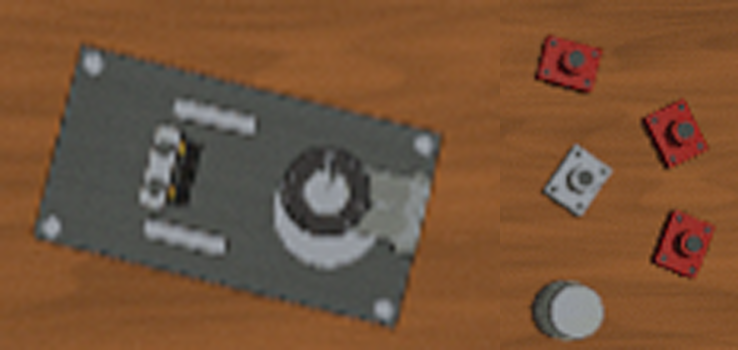

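Both cameras agree on what I need:

| Item | Position (mm) | Orientation |
|---|---|---|
| Plate centre | ≈ (523.7, 75.5) | jig yaw ≈ -15.5° |
| Knob | (519, 21), as predicted from the jig pose | – |
| Housing | (607.5, -275.5) | x axis at ≈ 144.4° |

I'm moving above the housing now.

Emit:
play_rows:
  commands: "0.42 -0.98 0 0 0 -0.41;0.42 -0.98 0 0 0 -0.41;0.42 -0.98 0 0 0 -0.41;0.42 -0.98 0 0 0 -0.41;0.42 -0.98 0 0 0 -0.41;0.42 -0.98 0 0 0 -0.41;0.42 -0.98 0 0 0 -0.41;0.42 -0.98 0 0 0 -0.41;0.42 -0.98 0 0 0 -0.41;0.42 -0.98 0 0 0 -0.41;0.42 -0.98 0 0 0 -0.41;0.42 -0.98 0 0 0 -0.41;0.42 -0.98 0 0 0 -0.41;0.42 -0.98 0 0 0 -0.41;0.42 -0.98 0 0 0 -0.41"
  grip: 60

```text
time_s: 1.6
tcp_pos: [0.4271, 0.1355, 0.2223]
ee_rot: [[0.252, -0.968, -0.0], [-0.968, -0.252, -0.0], [-0.0, 0.0, -1.0]]
wrist_force: [1.4, 0.7, 0.3]
gripper_width: 0.69
gripper_force: 0.0
```

Emit:
play_rows:
  commands: "0.42 -0.98 0 0 0 -0.41;0.42 -0.98 0 0 0 -0.41;0.42 -0.98 0 0 0 -0.41;0.42 -0.98 0 0 0 -0.41;0.42 -0.98 0 0 0 -0.41;0.42 -0.98 0 0 0 -0.41;0.42 -0.98 0 0 0 -0.41;0.42 -0.98 0 0 0 -0.41;0.42 -0.98 0 0 0 -0.41;0.42 -0.98 0 0 0 -0.41;0.42 -0.98 0 0 0 -0.41;0.42 -0.98 0 0 0 -0.41;0.42 -0.98 0 0 0 -0.41;0.42 -0.98 0 0 0 -0.41;0 0 0 0 0 0;0 0 0 0 0 0;0 0 0 0 0 0"

```text
time_s: 3.3
tcp_pos: [0.603, -0.274, 0.2222]
ee_rot: [[-0.567, -0.824, -0.001], [-0.824, 0.567, 0.0], [0.0, 0.001, -1.0]]
wrist_force: [0.0, 0.3, 0.3]
gripper_width: 0.692
gripper_force: 0.0
```

```bash
cat > w.py <<'E'
from h import *
import sys
def rect(p): 
    (c,s,a)=cv2.minAreaRect((p*1000).astype(np.float32)); return np.round(c,1),np.round(s,1),round(a,1),len(p)
def st():
    s=r.sense();R=np.array(s["ee_rot"]);print("t",s["time_s"],"tcp",np.round(s["tcp_pos"],4),"yaw_y",np.degrees(np.arctan2(R[1,1],R[0,1])).round(2),"zax",R[:,2].round(4),"j",np.round(s["joints"],1),"w",s["gripper_width"])
    return s
E
python3 - <<'E'
from w import *
st()
im,d,W=cloud("wrist");np.savez("wr1",im=im,W=W);cv2.imwrite("pics/w1.png",im)
Z=W[...,2];im=im.astype(int);sat=im.max(2)-im.min(2)
D=np.linalg.norm(W[...,:2]-np.array([.6075,-.2755]),axis=2)
m=(D<.05)&(sat<40)&(Z>.012)
print(rect(W[m&(Z<.026)][:,:2]),rect(W[m&(Z>.04)][:,:2]),np.nanmedian(Z[m&(Z>.04)]),np.nanmedian(Z[m&(Z<.026)]))
E
```

```text
t 3.3 tcp [ 0.603  -0.274   0.2222] yaw_y 145.47 zax [-9.e-04  5.e-04 -1.e+00] j [-10.5  25.8   6.3  -0.  -70.6 -24. ] w 0.6920891236900403
(array([ 605.9, -275.8]), array([44.3, 55.5]), 53.3, 1418) (array([ 599.7, -286.2]), array([49.3, 92.7]), 50.9, 41899) 0.32838465250443655 0.021633038468722023
```

View pics/w1.png

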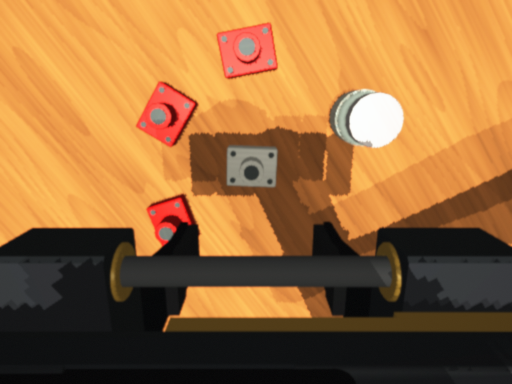

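The wrist view shows the silver housing square to the image at (252,165), with the reds and the jar well clear of the fingers. Now I descend onto the boss.

Emit:
play_rows:
  commands: "0.13 -0.06 -0.5 0 0 -0.23;0 0 -1 0 0 0;0 0 -1 0 0 0;0 0 -1 0 0 0;0 0 -1 0 0 0;0 0 -1 0 0 0;0 0 -0.6 0 0 0;0 0 -0.4 0 0 0;0 0 0 0 0 0;0 0 0 0 0 0;0 0 0 0 0 0"

```text
time_s: 4.45
tcp_pos: [0.6085, -0.2766, 0.0293]
ee_rot: [[-0.595, -0.804, 0.003], [-0.804, 0.595, -0.001], [-0.001, -0.003, -1.0]]
wrist_force: [-0.4, -1.2, -0.2]
gripper_width: 0.688
gripper_force: 0.0
```

```bash
python3 -c "
from w import *
st()"
```

```text
t 4.45 tcp [ 0.6085 -0.2766  0.0293] yaw_y 143.48 zax [ 3.e-03 -9.e-04 -1.e+00] j [-10.6  36.2  -5.6   0.  -48.1 -25.9] w 0.6877341189615439
```

Emit:
play_rows:
  commands: "-0.05 0.02 -0.19 0 0 0;0 0 0 0 0 0;0 0 0 0 0 0"

```text
time_s: 4.75
tcp_pos: [0.6057, -0.276, 0.022]
ee_rot: [[-0.596, -0.803, -0.0], [-0.803, 0.596, -0.0], [0.0, -0.0, -1.0]]
wrist_force: [-0.1, -0.6, -0.0]
gripper_width: 0.688
gripper_force: 0.0
```

Emit:
play_rows:
  commands: "0 0 0 0 0 0;0 0 0 0 0 0;0 0 0 0 0 0;0 0 0 0 0 0;0 0 0 0 0 0;0 0 0 0 0 0;0 0 0 0 0 0"
  grip: 10

```text
time_s: 5.45
tcp_pos: [0.606, -0.276, 0.0219]
ee_rot: [[-0.596, -0.803, 0.0], [-0.803, 0.596, -0.0], [-0.0, -0.0, -1.0]]
wrist_force: [0.4, -0.2, 0.1]
gripper_width: 0.29
gripper_force: 30.0
```

Emit:
play_rows:
  commands: "0 0 0 0 0 0;0 0 0.5 0 0 0;0 0 1 0 0 0;0 0 1 0 0 0;0 0 1 0 0 0;0 0 1 0 0 0;0 0 0 0 0 0;0 0 0 0 0 0"

```text
time_s: 6.25
tcp_pos: [0.6055, -0.2756, 0.1575]
ee_rot: [[-0.596, -0.803, 0.001], [-0.803, 0.596, 0.001], [-0.001, -0.0, -1.0]]
wrist_force: [-0.8, 0.9, -2.7]
gripper_width: 0.294
gripper_force: 30.0
```

```bash
python3 - <<'E'
from w import *
s=st();T=np.array(s["tcp_pos"]);R=np.array(s["ee_rot"])
im,d,W=cloud("wrist");cv2.imwrite("pics/w2.png",im)
L=(W-T)@R  # tool frame
L[d<=0]=9
print(L[165,252])
m=(np.abs(L[...,2]-.004)<.012)&(np.abs(L[...,0])<.05)&(np.abs(L[...,1])<.05)
print(rect(L[m][:,:2]),np.median(L[m][:,2]))
E
```

```text
t 6.25 tcp [ 0.6055 -0.2756  0.1575] yaw_y 143.42 zax [ 9.e-04  7.e-04 -1.e+00] j [-10.6  28.6   1.4  -0.1 -62.8 -26. ] w 0.29380107502762975
[ 0.01054415 -0.00265775  0.1562236 ]
(array([9.9, 0.5]), array([23.9, 56.1]), 0.2, 3730) 0.0003252085057911803
```

View pics/w2.png

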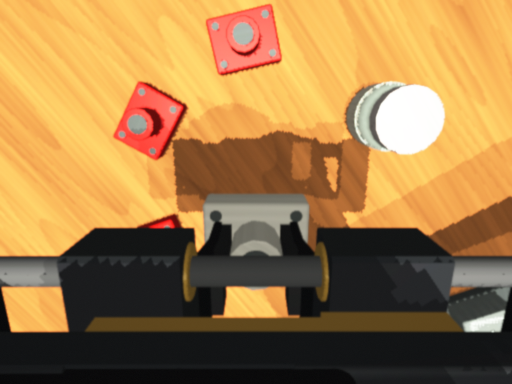

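The housing is held squarely: boss at (255,235), base edge straight, offset under 0.5 mm. I carry it past the jig's +y side so the wrist camera can refine the jig pose.

Emit:
play_rows:
  commands: "-0.155 0.976 0.08 0 0 0.175;-0.155 0.976 0.08 0 0 0.175;-0.155 0.976 0.08 0 0 0.175;-0.155 0.976 0.08 0 0 0.175;-0.155 0.976 0.08 0 0 0.175;-0.155 0.976 0.08 0 0 0.175;-0.155 0.976 0.08 0 0 0.175;-0.155 0.976 0.08 0 0 0.175;-0.155 0.976 0.08 0 0 0.175;-0.155 0.976 0.08 0 0 0.175;-0.155 0.976 0.08 0 0 0.175;-0.155 0.976 0.08 0 0 0.175;-0.155 0.976 0.08 0 0 0.175;-0.155 0.976 0.08 0 0 0.175;0 0 0 0 0 0;0 0 0 0 0 0;0 0 0 0 0 0;0 0 0 0 0 0"

```text
time_s: 8.1
tcp_pos: [0.5405, 0.1329, 0.1898]
ee_rot: [[-0.269, -0.963, -0.001], [-0.963, 0.269, -0.001], [0.001, 0.001, -1.0]]
wrist_force: [0.1, 0.7, -2.4]
gripper_width: 0.294
gripper_force: 30.0
```

```bash
python3 - <<'E'
from w import *
st()
im,d,W=cloud("wrist");np.savez("wr3",im=im,W=W);cv2.imwrite("pics/w3.png",im)
Z=W[...,2]
D=np.linalg.norm(W[...,:2]-np.array([.524,.0755]),axis=2)
a=np.radians(-15.5);O=np.array([.5296,.0967]);Q=(W[...,:2]-O)@np.array([[np.cos(a),-np.sin(a)],[np.sin(a),np.cos(a)]])
for nm,lo,hi in(("plate",.007,.016),("rail",.0185,.026),("30-50",.03,.05),("ring",.054,.0615),("knob",.09,.098)):
    m=(D<.14)&(Z>lo)&(Z<hi); p=W[m][:,:2]
    if len(p)>5: print(nm,rect(p),"jig",rect(Q[m]),np.median(Z[m]))
E
```

```text
t 8.1 tcp [0.5405 0.1329 0.1898] yaw_y 164.42 zax [-1.4e-03 -7.0e-04 -1.0e+00] j [ 30.5  17.  -12.1  -0.  -61.1 -46.1] w 0.29428688973756145
plate (array([523.7,  82.6]), array([215.2, 124.3]), 74.5, 16054) jig (array([ -1.9, -15.1]), array([215.2, 124.3]), 90.0, 16054) 0.013841703293148107
rail (array([530.6, 117.9]), array([143. ,  90.7]), 82.0, 1198) jig (array([-4.7, 20.7]), array([ 90.7, 143. ]), 7.5, 1198) 0.023706659909729807
30-50 (array([519.7,  57.4]), array([150. ,  67.7]), 69.1, 3469) jig (array([  0.9, -40.5]), array([150. ,  67.7]), 84.6, 3469) 0.03594194190237346
ring (array([516.9,  21. ]), array([53.7, 53.2]), 75.5, 2182) jig (array([  8. , -76.3]), array([53.2, 53.7]), 1.0, 2182) 0.059800485615967285
knob (array([517.1,  21.1]), array([26.7, 26.2]), 35.9, 1127) jig (array([  8.1, -76.2]), array([26.7, 26.2]), 51.4, 1127) 0.09579828907058448
```

View pics/w3.png

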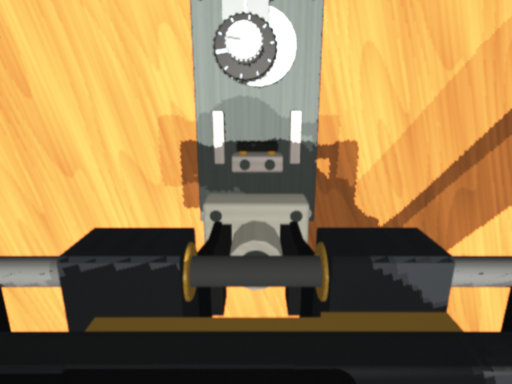

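The wrist view shows the jig upright in the image: knob (243,42), stop (257,160), rails at x=218 and 295. The yaw is confirmed and the jig x offset is about -1 mm. Next I move over the channel and descend part way.

Emit:
play_rows:
  commands: "-0.2 -0.63 0 0 0 0;-0.2 -0.63 0 0 0 0;-0.19 -0.62 -0.2 0 0 0;0 0 -0.8 0 0 0;0 0 -0.9 0 0 0;0 0 -0.9 0 0 0;0 0 -0.8 0 0 0;0 0 -0.6 0 0 0;0 0 -0.3 0 0 0;0 0 0 0 0 0;0 0 0 0 0 0;0 0 0 0 0 0;0 0 0 0 0 0"

```text
time_s: 9.45
tcp_pos: [0.5237, 0.0778, 0.0565]
ee_rot: [[-0.267, -0.964, 0.002], [-0.964, 0.267, 0.001], [-0.001, -0.002, -1.0]]
wrist_force: [-0.5, -1.2, -2.4]
gripper_width: 0.293
gripper_force: 30.0
```

```bash
python3 -c "
from w import *
st()"
```

```text
t 9.45 tcp [0.5237 0.0778 0.0565] yaw_y 164.51 zax [ 2.1e-03  9.0e-04 -1.0e+00] j [ 26.   23.4 -25.1   0.  -41.4 -41.5] w 0.292980531491834
```

Emit:
play_rows:
  commands: "-0.02 -0.03 -0.25 0 0 0;0 0 -0.2 0 0 0;0 0 -0.15 0 0 0;0 0 0 0 0 0;0 0 0 0 0 0;0 0 0 0 0 0"

```text
time_s: 10.05
tcp_pos: [0.5227, 0.0768, 0.0375]
ee_rot: [[-0.267, -0.964, 0.0], [-0.964, 0.267, 0.0], [-0.0, -0.0, -1.0]]
wrist_force: [-0.2, 0.8, -2.1]
gripper_width: 0.291
gripper_force: 30.0
```

```bash
python3 -c "
from w import *
print(st()['wrist_force'])"
```

```text
t 10.05 tcp [0.5227 0.0768 0.0375] yaw_y 164.51 zax [ 3.e-04  1.e-04 -1.e+00] j [ 26.   25.  -26.1   0.  -38.8 -41.5] w 0.2909705275441981
[-0.17890702  0.76422822 -2.08296714]
```

Emit:
play_rows:
  commands: "0 0 -0.06 0 0 0;0 0 -0.03 0 0 0;0 0 0 0 0 0;0 0 0 0 0 0"

```text
time_s: 10.45
tcp_pos: [0.5225, 0.0767, 0.0348]
ee_rot: [[-0.267, -0.964, 0.0], [-0.964, 0.267, 0.0], [-0.0, -0.0, -1.0]]
wrist_force: [0.0, -0.3, -1.5]
gripper_width: 0.292
gripper_force: 30.0
```

Emit:
play_rows:
  commands: "0 0 -0.03 0 0 0;0 0 0 0 0 0;0 0 0 0 0 0"

```text
time_s: 10.75
tcp_pos: [0.5225, 0.0767, 0.0338]
ee_rot: [[-0.267, -0.964, 0.0], [-0.964, 0.267, 0.0], [-0.0, -0.0, -1.0]]
wrist_force: [0.1, -0.4, -2.3]
gripper_width: 0.289
gripper_force: 30.0
```

Emit:
play_rows:
  commands: "0 0 -0.03 0 0 0;0 0 0 0 0 0;0 0 0 0 0 0"

```text
time_s: 11.05
tcp_pos: [0.5225, 0.0767, 0.0338]
ee_rot: [[-0.267, -0.964, 0.0], [-0.964, 0.267, -0.0], [0.0, -0.0, -1.0]]
wrist_force: [-1.9, 0.5, 5.4]
gripper_width: 0.294
gripper_force: 30.0
```

Touched down, with +7.7 N upward. I release, rise clear and look.

Emit:
play_rows:
  commands: "0 0 0 0 0 0;0 0 0 0 0 0;0 0 0 0 0 0;0 0 0 0 0 0;0 0 0 0 0 0"
  grip: 50

```text
time_s: 11.55
tcp_pos: [0.5225, 0.0767, 0.0329]
ee_rot: [[-0.267, -0.964, 0.0], [-0.964, 0.267, -0.0], [0.0, -0.0, -1.0]]
wrist_force: [-1.0, -0.1, 0.6]
gripper_width: 0.563
gripper_force: 0.0
```

Emit:
play_rows:
  commands: "0 0 0.5 0 0 0;0 0 1 0 0 0;0 0 1 0 0 0;0.15 0.5 1 0 0 0;0.15 0.5 0.5 0 0 0;0 0 0 0 0 0;0 0 0 0 0 0;0 0 0 0 0 0"

```text
time_s: 12.35
tcp_pos: [0.5303, 0.1059, 0.1515]
ee_rot: [[-0.268, -0.963, -0.003], [-0.963, 0.268, -0.001], [0.002, 0.003, -1.0]]
wrist_force: [-0.2, -0.3, -0.0]
gripper_width: 0.574
gripper_force: 0.0
```

```bash
python3 - <<'E'
from w import *
st()
im,d,W=cloud("wrist");np.savez("wr4",im=im,W=W);cv2.imwrite("pics/w4.png",im)
Z=W[...,2]
a=np.radians(-15.5);O=np.array([.5285,.0970]);Q=(W[...,:2]-O)@np.array([[np.cos(a),-np.sin(a)],[np.sin(a),np.cos(a)]])
near=(abs(Q[...,0])<.04)&(abs(Q[...,1]+.02)<.035)
for nm,lo,hi in(("base",.030,.038),("boss",.055,.065)):
    m=near&(Z>lo)&(Z<hi); print(nm,rect(Q[m]),np.median(Z[m]))
D=np.hypot(Q[...,0]-.01,Q[...,1]+.076)
m=(D<.04)&(Z>.088)&(Z<.1);print("knob",rect(W[m][:,:2]),rect(Q[m]),np.median(Z[m]))
s=r.sense();print(s["moment"])
E
```

```text
t 12.35 tcp [0.5303 0.1059 0.1515] yaw_y 164.47 zax [-0.003  -0.0011 -1.    ] j [ 28.5  17.7 -17.2  -0.  -55.4 -44. ] w 0.5740977900495073
base (array([ -1.4, -20.3]), array([69.5, 56. ]), 89.9, 3026) 0.03394104237795005
boss (array([  4.1, -32.5]), array([31.1, 51.5]), 12.6, 1021) 0.05989494797384174
knob (array([517.2,  21. ]), array([26.3, 27. ]), 74.4, 1403) (array([  9.4, -76.2]), array([26.3, 27. ]), 89.9, 1403) 0.09581359037943328
[ 0.12186675 -0.06711158  0.01815513]
```

View pics/w4.png

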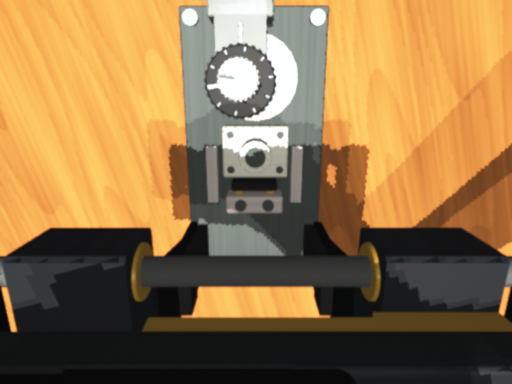

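The housing sits square in the channel, with its boss at (257,155) and gaps to both rails. The knob is at (237,78). Now I move over the knob.

Emit:
play_rows:
  commands: "-0.11 -0.7 0 0 0 0;-0.11 -0.7 0 0 0 0;-0.11 -0.7 0 0 0 0;-0.1 -0.73 0 0 0 0;0 0 0 0 0 0;0 0 -0.5 0 0 0;0 0 -0.7 0 0 0;0 0 -0.6 0 0 0;0 0 -0.5 0 0 0;0 0 -0.3 0 0 0;0 0 0 0 0 0;0 0 0 0 0 0;0 0 0 0 0 0;0 0 0 0 0 0"

```text
time_s: 13.8
tcp_pos: [0.519, 0.022, 0.0757]
ee_rot: [[-0.267, -0.964, 0.002], [-0.964, 0.267, 0.0], [-0.001, -0.001, -1.0]]
wrist_force: [0.4, 0.4, 0.7]
gripper_width: 0.577
gripper_force: 0.0
```

```bash
python3 -c "
from w import *
s=st();print(np.round(s['moment'],3),np.round(s['wrist_force'],2))"
```

```text
t 13.8 tcp [0.519  0.022  0.0757] yaw_y 164.51 zax [ 1.6e-03  5.0e-04 -1.0e+00] j [ 20.3  21.1 -25.4   0.  -43.5 -35.8] w 0.5767421463781148
[ 0.1   -0.049 -0.029] [0.44 0.41 0.74]
```

Emit:
play_rows:
  commands: "-0.02 -0.02 -0.15 0 0 0;0 0 -0.1 0 0 0;0 0 0 0 0 0;0 0 0 0 0 0;0 0 0 0 0 0"

```text
time_s: 14.3
tcp_pos: [0.518, 0.0212, 0.0675]
ee_rot: [[-0.267, -0.964, 0.0], [-0.964, 0.267, -0.0], [-0.0, -0.0, -1.0]]
wrist_force: [-0.0, 0.4, -0.0]
gripper_width: 0.576
gripper_force: 0.0
```

```bash
python3 -c "
from w import *
s=st();print(np.round(s['moment'],3),np.round(s['wrist_force'],2))"
```

```text
t 14.3 tcp [0.518  0.0212 0.0675] yaw_y 164.5 zax [ 1.e-04 -0.e+00 -1.e+00] j [ 20.3  21.7 -25.9   0.  -42.4 -35.8] w 0.5762343558518866
[ 0.109 -0.054 -0.01 ] [-0.04  0.4  -0.03]
```

Emit:
play_rows:
  commands: "0 0 0 0 0 0;0 0 0 0 0 0;0 0 0 0 0 0;0 0 0 0 0 0;0 0 0 0 0 0;0 0 0 0 0 0;0 0 0 0 0 0"
  grip: 10

```text
time_s: 15.0
tcp_pos: [0.5183, 0.0212, 0.0675]
ee_rot: [[-0.267, -0.964, 0.001], [-0.964, 0.267, 0.0], [-0.0, -0.001, -1.0]]
wrist_force: [1.8, -0.5, 0.2]
gripper_width: 0.291
gripper_force: 30.0
```

```bash
cat > q.py <<'E'
from w import *
# moment about the vertical, averaged over a few readings (camera calls let time pass)
M=[]
for _ in range(4):
    s=r.sense();M.append(s["moment"]);cams.capture("wrist")
s=st();M.append(s["moment"]);M=np.array(M);print("mz",M[:,2].round(3),"mean",M[:,2].mean().round(3),"F",np.round(s["wrist_force"],1),"Mxy",M[:,:2].mean(0).round(3))
E
python3 q.py
```

```text
t 15.2 tcp [0.5183 0.0211 0.0675] yaw_y 164.5 zax [ 7.e-04  1.e-04 -1.e+00] j [ 20.3  21.7 -25.9   0.  -42.4 -35.8] w 0.28712049545385065
mz [-0.058 -0.028 -0.045  0.008 -0.032] mean -0.031 F [ 3.  -1.  -0.8] Mxy [-0.375 -0.641]
```

Emit:
play_rows:
  commands: "0 0 0 0 0 -0.33;0 0 0 0 0 -0.33;0 0 0 0 0 -0.33;0 0 0 0 0 -0.33;0 0 0 0 0 -0.33;0 0 0 0 0 -0.33;0 0 0 0 0 -0.33;0 0 0 0 0 -0.33;0 0 0 0 0 0;0 0 0 0 0 0;0 0 0 0 0 0"

```text
time_s: 16.3
tcp_pos: [0.5182, 0.0212, 0.0675]
ee_rot: [[-0.618, -0.787, 0.0], [-0.787, 0.618, 0.0], [-0.0, -0.0, -1.0]]
wrist_force: [2.6, -1.3, -2.3]
gripper_width: 0.294
gripper_force: 30.0
```

```bash
python3 q.py
```

```text
t 16.5 tcp [0.5182 0.0212 0.0675] yaw_y 141.83 zax [ 5.e-04  1.e-04 -1.e+00] j [ 20.3  21.7 -25.9   0.  -42.4 -58.5] w 0.2876929029503987
mz [0.12  0.129 0.056 0.076 0.141] mean 0.105 F [ 3.4 -1.9 -2. ] Mxy [-0.387 -0.838]
```

Emit:
play_rows:
  commands: "0 0 0 0 0 -0.17;0 0 0 0 0 -0.16;0 0 0 0 0 0;0 0 0 0 0 0;0 0 0 0 0 0"

```text
time_s: 17.0
tcp_pos: [0.5182, 0.0212, 0.0675]
ee_rot: [[-0.656, -0.754, 0.0], [-0.754, 0.656, 0.0], [-0.0, -0.0, -1.0]]
wrist_force: [2.9, -2.5, -2.6]
gripper_width: 0.294
gripper_force: 30.0
```

```bash
python3 q.py
```

```text
t 17.2 tcp [0.5182 0.0212 0.0675] yaw_y 138.98 zax [ 4.e-04  1.e-04 -1.e+00] j [ 20.3  21.7 -25.9   0.  -42.4 -61.3] w 0.2898650912677926
mz [0.15  0.122 0.144 0.071 0.088] mean 0.115 F [ 3.2 -1.7 -1. ] Mxy [-0.456 -1.105]
```

Emit:
play_rows:
  commands: "0 0 0 0 0 -0.17;0 0 0 0 0 -0.16;0 0 0 0 0 0;0 0 0 0 0 0;0 0 0 0 0 0"

```text
time_s: 17.7
tcp_pos: [0.5181, 0.0213, 0.0675]
ee_rot: [[-0.693, -0.721, 0.0], [-0.721, 0.693, 0.0], [-0.0, -0.0, -1.0]]
wrist_force: [4.1, -1.4, -1.5]
gripper_width: 0.294
gripper_force: 30.0
```

```bash
python3 q.py | tail -1
```

```text
mz [0.176 0.108 0.099 0.136 0.12 ] mean 0.128 F [ 3.6 -1.9 -1.8] Mxy [-0.472 -1.288]
```

Emit:
play_rows:
  commands: "0 0 0 0 0 -0.17;0 0 0 0 0 -0.16;0 0 0 0 0 0;0 0 0 0 0 0;0 0 0 0 0 0"

```text
time_s: 18.4
tcp_pos: [0.5181, 0.0213, 0.0675]
ee_rot: [[-0.728, -0.686, 0.0], [-0.686, 0.728, 0.0], [-0.0, -0.0, -1.0]]
wrist_force: [5.3, -1.5, -1.1]
gripper_width: 0.29
gripper_force: 30.0
```

```bash
python3 q.py | tail -1
```

```text
mz [0.157 0.125 0.121 0.101 0.102] mean 0.121 F [ 4.8 -1.1 -2.6] Mxy [-0.402 -1.451]
```

Emit:
play_rows:
  commands: "0 0 0 0 0 -0.17;0 0 0 0 0 -0.16;0 0 0 0 0 0;0 0 0 0 0 0;0 0 0 0 0 0"

```text
time_s: 19.1
tcp_pos: [0.5181, 0.0212, 0.0675]
ee_rot: [[-0.761, -0.648, 0.0], [-0.648, 0.761, 0.0], [-0.0, -0.0, -1.0]]
wrist_force: [5.0, -1.7, -0.9]
gripper_width: 0.288
gripper_force: 30.0
```

```bash
python3 q.py | tail -1
```

```text
mz [0.086 0.119 0.12  0.152 0.158] mean 0.127 F [ 4.9 -1.3 -2.5] Mxy [-0.389 -1.517]
```

Emit:
play_rows:
  commands: "0 0 0 0 0 -0.17;0 0 0 0 0 -0.16;0 0 0 0 0 0;0 0 0 0 0 0;0 0 0 0 0 0"

```text
time_s: 19.8
tcp_pos: [0.5181, 0.0213, 0.0675]
ee_rot: [[-0.793, -0.61, 0.0], [-0.61, 0.793, 0.0], [-0.0, -0.0, -1.0]]
wrist_force: [5.8, -2.2, -1.3]
gripper_width: 0.293
gripper_force: 30.0
```

```bash
python3 q.py | tail -1
```

```text
mz [0.14  0.166 0.139 0.184 0.122] mean 0.15 F [ 4.9 -1.4 -1.1] Mxy [-0.353 -1.536]
```

Emit:
play_rows:
  commands: "0 0 0 0 0 -0.13;0 0 0 0 0 -0.13;0 0 0 0 0 0;0 0 0 0 0 0;0 0 0 0 0 0"

```text
time_s: 20.5
tcp_pos: [0.5181, 0.0213, 0.0675]
ee_rot: [[-0.815, -0.579, 0.0], [-0.579, 0.815, 0.0], [-0.0, -0.0, -1.0]]
wrist_force: [4.4, -1.2, -0.9]
gripper_width: 0.292
gripper_force: 30.0
```

```bash
python3 q.py | tail -1
```

```text
mz [0.225 0.256 0.194 0.175 0.247] mean 0.22 F [ 4.5 -1.  -0.9] Mxy [-0.308 -1.53 ]
```

Emit:
play_rows:
  commands: "0 0 0 0 0 -0.07;0 0 0 0 0 -0.06;0 0 0 0 0 0;0 0 0 0 0 0;0 0 0 0 0 0"

```text
time_s: 21.2
tcp_pos: [0.5181, 0.0213, 0.0675]
ee_rot: [[-0.826, -0.563, 0.0], [-0.563, 0.826, 0.0], [-0.0, -0.0, -1.0]]
wrist_force: [5.3, -1.4, -1.8]
gripper_width: 0.291
gripper_force: 30.0
```

```bash
python3 q.py | tail -1
```

```text
mz [0.307 0.26  0.292 0.246 0.285] mean 0.278 F [ 4.7 -1.3 -0.3] Mxy [-0.273 -1.563]
```

Emit:
play_rows:
  commands: "0 0 0 0 0 -0.07;0 0 0 0 0 -0.06;0 0 0 0 0 0;0 0 0 0 0 0;0 0 0 0 0 0"

```text
time_s: 21.9
tcp_pos: [0.518, 0.0212, 0.0675]
ee_rot: [[-0.837, -0.547, 0.0], [-0.547, 0.837, 0.0], [-0.0, -0.0, -1.0]]
wrist_force: [4.7, -1.6, -1.0]
gripper_width: 0.287
gripper_force: 30.0
```

```bash
python3 q.py | tail -1
```

```text
mz [0.304 0.293 0.314 0.311 0.248] mean 0.294 F [ 5.1 -1.  -0.8] Mxy [-0.227 -1.577]
```

Emit:
play_rows:
  commands: "0 0 0 0 0 -0.07;0 0 0 0 0 -0.06;0 0 0 0 0 0;0 0 0 0 0 0;0 0 0 0 0 0"

```text
time_s: 22.6
tcp_pos: [0.518, 0.0212, 0.0675]
ee_rot: [[-0.848, -0.53, 0.0], [-0.53, 0.848, 0.0], [-0.0, -0.0, -1.0]]
wrist_force: [4.7, -1.2, -1.0]
gripper_width: 0.29
gripper_force: 30.0
```

```bash
python3 q.py | tail -1; python3 - <<'E'
from w import *
a,d,W=cloud("wrist");b=cams.capture("scene")[0]
np.savez("wr5",im=a,W=W)
cv2.imwrite("pics/w5.png",np.hstack([cv2.resize(a,(480,360)),cv2.resize(b[140:230,180:250+50],(320,240),interpolation=2).copy() if 0 else cv2.copyMakeBorder(cv2.resize(b[145:225,190:297],(320,240),interpolation=2),0,120,0,0,0)]))
E
```

```text
mz [0.356 0.36  0.267 0.334 0.284] mean 0.32 F [ 5.2 -0.9 -1.5] Mxy [-0.146 -1.577]
```

View pics/w5.png

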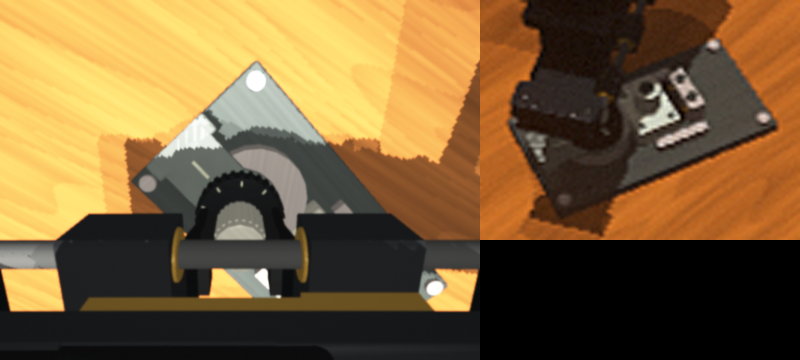

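The right-hand crop shows the housing close up against the stop pad. Torque is climbing steadily, at about +0.2 N m over the unloaded level, which is roughly 6 to 10 N. I continue in small steps towards about 0.45.

Emit:
play_rows:
  commands: "0 0 0 0 0 -0.07;0 0 0 0 0 -0.06;0 0 0 0 0 0;0 0 0 0 0 0;0 0 0 0 0 0"

```text
time_s: 23.4
tcp_pos: [0.518, 0.0212, 0.0675]
ee_rot: [[-0.858, -0.514, 0.0], [-0.514, 0.858, 0.0], [-0.0, -0.0, -1.0]]
wrist_force: [5.1, -1.3, -0.8]
gripper_width: 0.288
gripper_force: 30.0
```

```bash
python3 q.py | tail -1
```

```text
mz [0.353 0.395 0.397 0.406 0.465] mean 0.403 F [ 5.2 -0.6 -0.5] Mxy [-0.112 -1.57 ]
```

Emit:
play_rows:
  commands: "0 0 0 0 0 -0.04;0 0 0 0 0 -0.03;0 0 0 0 0 0;0 0 0 0 0 0;0 0 0 0 0 0;0 0 0 0 0 0"

```text
time_s: 24.2
tcp_pos: [0.518, 0.0212, 0.0675]
ee_rot: [[-0.863, -0.505, 0.0], [-0.505, 0.863, 0.0], [-0.0, -0.0, -1.0]]
wrist_force: [4.4, -0.8, 0.3]
gripper_width: 0.289
gripper_force: 30.0
```

```bash
python3 q.py | tail -1
```

```text
mz [0.448 0.491 0.433 0.503 0.508] mean 0.477 F [ 4.8 -1.1 -0.7] Mxy [-0.078 -1.589]
```

Torque is 0.35 N m over unloaded, so about 12 to 17 N. Releasing and rising straight up.

Emit:
play_rows:
  commands: "0 0 0 0 0 0;0 0 0 0 0 0;0 0 0 0 0 0;0 0 0 0 0 0;0 0 0 0 0 0;0 0 0 0 0 0"
  grip: 55

```text
time_s: 25.0
tcp_pos: [0.5176, 0.0211, 0.0674]
ee_rot: [[-0.863, -0.505, -0.001], [-0.505, 0.863, -0.0], [0.001, 0.0, -1.0]]
wrist_force: [0.1, -0.3, 0.3]
gripper_width: 0.625
gripper_force: 0.0
```

Emit:
play_rows:
  commands: "0 0 0.3 0 0 0;0 0 0.6 0 0 0;0 0 1 0 0 0;0 0 1 0 0 0;0.1 0.9 0.5 0 0 0.6;0.2 0.9 0 0 0 0.9;0.2 0.9 0 0 0 0.9;0.1 0.9 0 0 0 0.9;0 0 0 0 0 0.9;0 0 0 0 0 0.9;0 0 0 0 0 0.4;0 0 0 0 0 0;0 0 0 0 0 0;0 0 0 0 0 0"

```text
time_s: 26.4
tcp_pos: [0.5359, 0.1291, 0.1697]
ee_rot: [[-0.216, -0.976, 0.0], [-0.976, 0.216, 0.0], [-0.0, -0.0, -1.0]]
wrist_force: [-0.3, 0.5, -0.7]
gripper_width: 0.633
gripper_force: 0.0
```

```bash
python3 - <<'E'
from w import *
st()
im,d,W=cloud("wrist");cv2.imwrite("pics/w6.png",im)
Z=W[...,2]
a=np.radians(-15.5);O=np.array([.5285,.0970]);Q=(W[...,:2]-O)@np.array([[np.cos(a),-np.sin(a)],[np.sin(a),np.cos(a)]])
near=(abs(Q[...,0])<.04)&(abs(Q[...,1]+.015)<.035)
g=im.max(2)>120
for lo,hi in((.030,.038),):
    m=near&(Z>lo)&(Z<hi)&g; print("base",rect(Q[m]),np.median(Z[m]))
E
```

```text
t 26.4 tcp [0.5359 0.1291 0.1697] yaw_y 167.53 zax [ 2.e-04  1.e-04 -1.e+00] j [ 30.4  17.5 -14.5  -0.  -58.  -42.9] w 0.632529059769388
base (array([ -1.1, -15. ]), array([56.1, 70. ]), 0.0, 2898) 0.03401186412207979
```

View pics/w6.png

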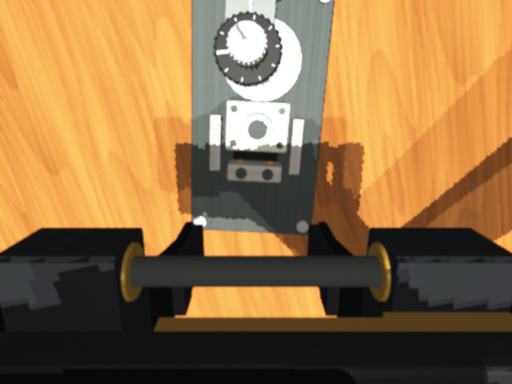

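The knob mark has turned to about (240,30), the ring is unchanged and the housing is square. To confirm contact I compare profiles along jig y before and after.

```bash
python3 - <<'E'
from w import *
im,d,W=cloud("wrist");np.savez("wr6",im=im,W=W)
a=np.radians(-15.5);O=np.array([.5285,.0970])
for n in("wr4","wr6"):
    z=np.load(n+".npz");W=z["W"];im=z["im"];Z=W[...,2]
    Q=(W[...,:2]-O)@np.array([[np.cos(a),-np.sin(a)],[np.sin(a),np.cos(a)]])
    print(n)
    for x0 in(-.017,.017):
        m=(abs(Q[...,0]-x0)<.002)&(Q[...,1]>-.06)&(Q[...,1]<.03)
        y=Q[m][:,1]*1000;zz=Z[m]*1000;g=im[m].max(1)
        b=np.floor(y).astype(int)
        print(x0," ".join(f"{k}:{np.median(zz[b==k]):.0f}/{int(np.median(g[b==k]))}" for k in range(-50,22) if (b==k).any()))
E
```

```text
wr4
-0.017 -50:14/209 -49:14/169 -48:13/134 -47:14/131 -46:14/131 -45:14/131 -44:14/130 -43:28/130 -42:33/209 -41:34/254 -40:33/255 -39:34/255 -38:34/255 -37:33/255 -36:34/255 -35:34/255 -34:34/255 -33:34/255 -32:34/255 -31:33/255 -30:34/255 -29:34/255 -28:34/255 -27:34/255 -26:34/244 -25:238/39 -24:239/50 -23:240/55 -22:241/57 -21:241/57 -20:241/56 -19:241/53 -18:266/19 -17:262/19 -16:256/37 -15:252/88 -14:249/88 -13:33/166 -12:34/165 -11:34/163 -10:34/162 -9:34/162 -8:33/166 -7:34/167 -6:34/165 -5:34/164 -4:34/165 -3:34/164 -2:34/163 -1:34/159 0:33/129 5:27/18 6:35/20 7:35/21 8:35/21 9:35/22 10:35/21 11:35/22 12:35/33 14:29/70 15:29/112 16:28/120 17:33/96 18:37/129 19:38/141 20:37/144 21:39/134
0.017 -50:13/85 -49:14/104 -48:13/121 -47:14/119 -46:14/130 -45:14/131 -44:14/131 -43:29/130 -42:33/229 -41:34/254 -40:34/255 -39:35/255 -38:34/253 -37:34/242 -36:35/229 -35:35/222 -34:34/227 -33:34/254 -32:33/255 -31:34/255 -30:34/255 -29:34/255 -28:34/255 -27:34/255 -26:34/255 -25:238/41 -24:239/50 -23:240/55 -22:241/57 -21:241/57 -20:241/56 -19:241/53 -18:263/19 -17:262/19 -16:265/18 -15:
[... 1116 characters left out ...]
-46:34/255 -45:35/253 -44:15/222 -43:14/152 -42:14/132 -41:14/128 -40:14/127 -39:14/130 -38:32/179 -37:34/253 -36:35/255 -35:34/255 -34:35/254 -33:34/251 -32:34/243 -31:34/198 -30:34/237 -29:34/251 -28:34/254 -27:34/255 -26:34/255 -25:34/255 -24:33/255 -23:33/255 -22:34/255 -21:34/255 -20:34/255 -19:34/255 -18:34/255 -17:34/255 -16:34/255 -15:34/255 -14:34/255 -13:34/255 -12:34/255 -11:34/255 -10:34/255 -9:33/255 -8:34/255 -7:34/255 -6:34/255 -5:34/255 -4:34/254 -3:34/229 -2:34/242 -1:36/146 0:256/41 1:258/50 2:259/54 3:259/55 4:259/54 5:259/53 6:259/46 7:280/18 8:281/18 9:272/74 10:269/84 11:34/20 12:35/21 13:34/31 14:29/72 15:29/94 16:30/116 17:31/96 18:37/129 19:38/137 20:38/137 21:38/134
```

The housing moved 4.6 mm across an initial gap of about 4 mm. That compresses the pad by about 0.6 mm, which agrees with the torque reading. Handing in.

```bash
python3 -c "
from station import r
print(r.finish_job())"
```

```text
the job is handed in; nothing more can be done
None
```

I set the housing square in the channel, clamped it against the sprung stop at an estimated 12–17 N (from knob torque, not measured directly) without gripping the outer ring, and handed the job in; no verdict was returned.

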